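Prop the bread box lid open on its long stay

ROBOT

A 6-joint arm with a two-finger parallel gripper is mounted at the origin on a cart in front of the work surface, level with it; the furniture and walls round the work are solid. World frame = base frame: x ahead of the robot, y to its left, z up, the work surface at z = 0. Lengths are in mm, angles in rad, forces in N, time in s.
With the tool pointing down it reaches from about 275 to 1000 mm from the base axis. Payload 8.4 kg.
Tool frame: the origin (TCP) lies between the finger pads; the fingertips stand r.finger_overhang ahead of it and the grasp point (between the pads) is the TCP (r.finger_overhang is the distance from the TCP to the fingertips, in mm); z points along the fingers, y is the line along which they close (so a half turn about z gives the same grasp; the last joint's range is limited). The gripper opens to 85 mm and grips with 20 to 120 N. Pads are 22 mm wide; open, the fingers measure 114 mm over their backs; the gripper's body (76 mm by 85 mm) begins 54 mm behind the grasp point. The pads swing forward as they close: fully open they stand 13 mm farther back than shut.
Start: joints at [-1.223, 0.353, 1.633, -0, 1.155, -0.002], TCP at [214.192, -587.154, 250.281] pointing down, gripper open.
Joint ranges: [-2.63, 2.63], [-0.92, 2.1], [0.06, 2.66], [-1.3, 4.44], [0, 2.69], [-3.02, 3.02]. Speed limits (rad/s): [2.22, 2.22, 2.79, 3.14, 3.14, 3.14].

INTERFACE

Orientations are given as [roll, pitch, yaw] about the fixed x, y, z axes, in that order (R = Rz(yaw) Ry(pitch) Rx(roll)).
In Python, from rig import r, cams, sign_off gives the robot as it stands.
- The arm moves only by the shell command python3 -m crank 'ROWS' [FORCE]. ROWS is JSON, a list of rows, each a list of 7 numbers: the shift along the tool's x, y, z in m, then the turn, a rotation vector about the tool's x, y, z in rad, then the closure, from 0 (fully open) to 1 (shut). In form: [[dx, dy, dz, ax, ay, az, gripper], ...]. A call has 1 to 5 rows; each row is the pose to reach, as a shift and turn from the pose commanded when the call began, along the tool's axes at that moment; what a row does not reach only later rows make up. A row lasts 1/10 s, in which the tool goes at most 50 mm and 8.59 degrees, less where a joint would pass 70% of its speed; a pose out of reach is approached as far as the arm can. A call with a gripper value outside its range is refused whole. The fingers move at their own pace and stop on an object; FORCE is the grip in N (left out, the last holds). Time passes only in rows, so rows that repeat a pose let the fingers close. It gives the time, the measured TCP pose, the force, the opening and the grip force at its end, in the units of the state.
- r.sense(): the state, without advancing time (a new reading comes with each control period).
- cams.grab_frame(name): name is "scene" or "top"; returns a dict with "image" (384x512x3 uint8, red, green, blue), "fx", "fy", "cx", "cy" (pixels), "D" ([k1, k2, p1, p2, k3] as OpenCV has them; the pictures are not rectified), "position" and "orientation" of the camera in the world. Camera axes: x right, y down, z forward; pixel columns grow to the right and rows downward; lengths in mm; the calibration is good to about 2 mm. A picture is of the moment at which its call begins. There is no depth.
- sign_off(): hands the job in; it is judged then, once.
The state is a dict: "clock": time; "qpos": joint angles; "qvel": joint speeds; "joint_efforts": joint torques, N m; "eef_pos": TCP position; "tcp_rot": TCP orientation; "contact_force": force on the tool from outside, world axes, zero at the start; "wrist_torque": the same for the moment, N m; "opening": opening from 0.0 (shut) to 1.0 (fully open); "grasp_force": force on a finger pad.
Only numpy, scipy, OpenCV 4.12 (cv2) and the standard library are available. Lean on these libraries where they do the work, as an engineer would, in place of code of your own. Each camera call takes 0.05 s, during which the arm holds its last target. There are 200 camera calls.

TASK

The bread box has just been washed and must dry with its lid wide open. Take the long stay by its red grip and flip it up, so that its roller lifts the lid, all the way until the stay stands against its stop and holds the lid open by itself, then let go. Leave the short stay with the blue grip folded down.

Things in the scene. Friction and masses are not known exactly. Their poses are not given: they have to be found in the camera images.
- bread_box: White box, 200 (x, front to back) x 180 (y) x 100 (z) mm, fixed to the worktop, with a flat light-wood lid. Origin: centre of its underside; +x to its back (hinge side, away from the robot at yaw 0), +y to its left, z up. All offsets below are in mm in this frame. Right wall (-y): long stay, red grip; left wall: short stay, blue grip. Only its yaw turns.
- lid (a joint): Lid angle, rad: 0 shut, grows as it opens. Hinge axis along y at x 100, z 100 (the lid's underside). 215 deep, 224 wide (22 beyond each side wall), 11 thick, with two 6 mm high battens on top, 200 to 330 g; falls shut unless held. Stands at about 0.52 with the long stay at its stop.
- long_stay (a joint): Rad; 0 = level, pointing back; grows swinging up and forward to a stop at 1.40; starts 0 to 0.2, stiff pivot. At angle a its red grip, an 18 mm thick sleeve, 40 long along y, turning freely on its rod, has its middle at x = -75 + 130 cos a, y = -157, z = 50 + 130 sin a. From 0.33 its roller lifts the lid (up to 10 N at the grip); past 1.05 the lid presses it to the stop, before that back down.
- short_stay (a joint): Angle of the short stay, rad: 0 = level along the left wall, pointing back, to a stop at 1.40. Same build, 80 mm long, pivot at x -75, z 50, blue grip with its middle at y +157. Starts at 0 to 0.2 and is to be left folded down.

How it is judged:
By the outcome, as a careful person would: the job done as asked, in the order asked, and still so for the second after the job is handed in, with the robot touching nothing.
It also fails if it takes over 38 s, if anything falls off the work surface, if the arm or the gripper's body presses on something with over 40 N, if the wrist force passes 120 N, or if a joint passes its speed limit or range.

## Working session

There is one attempt and no reset: what is moved stays moved. The work goes in short steps, Python scripts to look and compute and a shell command to move; the robot and the scene stay as the last step left them, time stands still between calls to the robot, and variables do not carry over. Pictures are saved under pics/ and viewed, at most 10 in all, crops included, and the job is handed in when it is done.

```bash
mkdir -p pics; ls
python3 - <<'E'
from rig import r,cams
import cv2,json
s=r.sense();print(s, r.finger_overhang)
for n in("scene","top"):
    f=cams.grab_frame(n);cv2.imwrite(f"pics/{n}0.png",f["image"][:,:,::-1])
    print({k:v for k,v in f.items() if k!="image"})
E
```

```text
pics
{'clock': 0.0, 'qpos': array([-1.22336878e+00,  3.53627630e-01,  1.63412992e+00, -1.14603547e-05,
        1.15518728e+00, -2.44398321e-03]), 'qvel': array([ 0.00013561, -0.00026734,  0.00098661, -0.00031868, -0.00014273,
        0.00109558]), 'joint_efforts': array([-3.07400978e-04, -6.05255485e+01, -3.42062795e+01,  1.31449456e-04,
        9.45640204e-03, -1.20359752e-05]), 'eef_pos': array([ 214.05608751, -586.73015746,  249.5762772 ]), 'tcp_rot': array([-3.14024046e+00,  7.17377239e-06,  3.49876171e-01]), 'contact_force': array([-0.21339574, -0.64739428,  1.45882119]), 'wrist_torque': array([ 0.01573509,  0.0407975 , -0.04194597]), 'grasp_force': 0.0, 'opening': 1.0000219892768487} 19.0
{'fx': 428.74974210237207, 'fy': 428.74974210237207, 'cx': 265.17043231772175, 'cy': 184.71026880723298, 'D': array([0.02901789, 0.        , 0.        , 0.        , 0.        ]), 'position': array([501.8307234 , 264.15563434, 840.77407029]), 'orientation': array([-2.68198789,  0.00797501, -3.12337617])}
{'fx': 383.4505909875791, 'fy': 383.4505909875791, 'cx': 258.8090686800729, 'cy': 194.1414460609271, 'D': array([-0.12541947,  0.        ,  0.        ,  0.        ,  0.        ]), 'position': array([ 365.59660013, -103.77623856,  920.62046585]), 'orientation': array([-2.97404695,  0.00320219, -1.57345628])}
```

View pics/scene0.png

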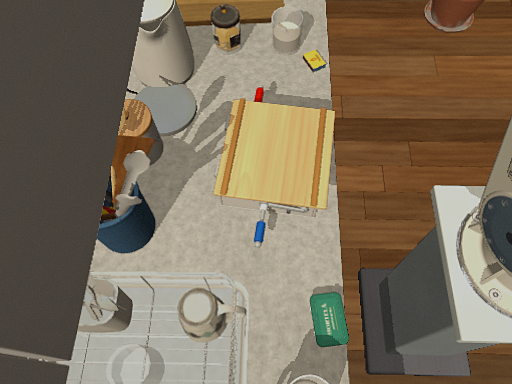

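View pics/top0.png

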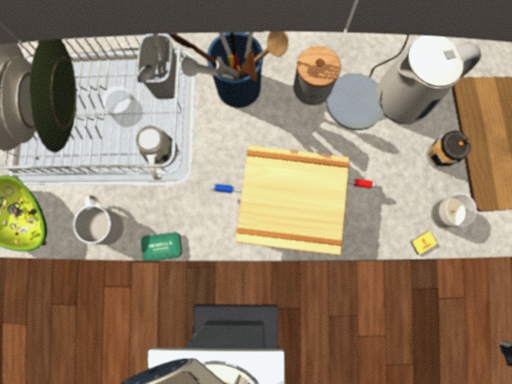

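The scene view shows the lid at about (277,155), the red grip at (259,94) and the blue grip at (260,232). In the top view the lid corners are near (248,147), (349,155), (342,252) and (238,243). The red grip is at (363,183), and a cabinet overhangs the back.

```bash
cat > h.py <<'E'
import numpy as np,cv2
from scipy.spatial.transform import Rotation as R
from rig import r,cams
def ray(f,p):
    K=np.array([[f["fx"],0,f["cx"]],[0,f["fy"],f["cy"]],[0,0,1]])
    u=cv2.undistortPoints(np.array(p,float).reshape(-1,1,2),K,f["D"]).reshape(-1,2)
    d=np.c_[u,np.ones(len(u))]@R.from_euler('xyz',f["orientation"]).as_matrix().T
    return f["position"],d/np.linalg.norm(d,axis=1)[:,None]
def plane(f,p,z):
    o,d=ray(f,p);return o+d*((z-o[2])/d[:,2])[:,None]
def blob(f,col,win=None):
    h=cv2.cvtColor(f["image"],cv2.COLOR_RGB2HSV);H,S,V=[h[...,i].astype(int) for i in range(3)]
    m=((H<6)|(H>174))&(S>180)&(V>110) if col=="red" else (abs(H-109)<9)&(S>180)&(V>110)
    if win: k=np.zeros_like(m);k[win[1]:win[3],win[0]:win[2]]=1;m&=k
    n,l,st,c=cv2.connectedComponentsWithStats(m.astype(np.uint8))
    i=1+np.argmax(st[1:,4]);return c[i],st[i]
def tri(a,pa,b,pb):
    o,d=ray(a,[pa]);q,e=ray(b,[pb]);d=d[0];e=e[0]
    t=np.linalg.lstsq(np.c_[d,-e],q-o,rcond=None)[0]
    A=o+t[0]*d;B=q+t[1]*e;return (A+B)/2,np.linalg.norm(A-B)
E
python3 - <<'E'
from h import *
np.set_printoptions(precision=1,suppress=True)
S=cams.grab_frame("scene");T=cams.grab_frame("top")
for c in("red","blue"):
    a=blob(S,c,(225,80,300,250));b=blob(T,c,(205,170,385,200));print(c,a,b,tri(S,a[0],T,b[0]))
h=cv2.cvtColor(T["image"],cv2.COLOR_RGB2HSV)
for f,w in((T,(225,135,365,262)),(S,(205,90,345,215))):
    h=cv2.cvtColor(f["image"],cv2.COLOR_RGB2HSV)
    m=((h[...,0]>8)&(h[...,0]<28)&(h[...,1]>70)&(h[...,2]>100)).astype(np.uint8);k=m*0;k[w[1]:w[3],w[0]:w[2]]=1
    m=cv2.morphologyEx(m*k,cv2.MORPH_OPEN,np.ones((5,5)))
    c=max(cv2.findContours(m,0,2)[0],key=cv2.contourArea)
    rr=cv2.minAreaRect(c);ap=cv2.approxPolyDP(c,8,True)[:,0]
    P=plane(f,ap,113);print(ap.tolist(),P[:,:2],P.mean(0),np.linalg.norm(P-np.roll(P,1,0),axis=1))
    d=P-np.roll(P,1,0);print(np.degrees(np.arctan2(d[:,1],d[:,0])))
E
```

```text
red (array([258.5,  94.5]), array([254,  87,   9,  15,  97], dtype=int32)) (array([363.2, 183.1]), array([355, 180,  17,   8,  97], dtype=int32)) (array([ 533.6, -338.5,   74.3]), np.float64(0.46238463224149007))
blue (array([259.2, 231.1]), array([254, 221,  11,  21, 145], dtype=int32)) (array([223.6, 188. ]), array([216, 185,  16,   7,  76], dtype=int32)) (array([524.9, -21.1,  63.2]), np.float64(0.49711367965391245))
[[244, 175], [236, 233], [341, 246], [344, 208], [318, 202], [345, 203], [346, 190]] [[ 544.1  -69.7]
 [ 419.4  -53.3]
 [ 391.  -274.2]
 [ 471.6 -283.4]
 [ 484.8 -227.8]
 [ 482.4 -286. ]
 [ 510.6 -289.3]] [ 472. -212.  113.] [222.1 125.8 222.7  81.1  57.1  58.2  28.5]
[ 81.3 172.5 -97.3  -6.5  76.7 -92.4  -6.7]
[[344, 90], [332, 90], [331, 110], [233, 100], [216, 195], [326, 206], [321, 154], [329, 178]] [[ 351.4 -322. ]
 [ 376.7 -321.7]
 [ 381.3 -270.1]
 [ 585.3 -293.2]
 [ 605.9  -73.1]
 [ 401.2  -53.7]
 [ 406.  -164.6]
 [ 392.9 -111.9]] [ 437.6 -201.3  113. ] [214.1  25.3  51.9 205.3 221.1 205.6 111.   54.3]
[-101.2    0.5   84.9   -6.5   84.7  174.6  -87.5  104. ]
```

```bash
cat >> h.py <<'E'
yaw=np.radians(-7);Bx=np.array([np.cos(yaw),np.sin(yaw),0]);By=np.array([-np.sin(yaw),np.cos(yaw),0]);Z=np.array([0,0,1.])
O=np.array([500.4,-176.3,0]);TILT=np.radians(20);OFF=-159
def world(x,y,z): return O+x*Bx+y*By+z*Z
def grip(a,y=OFF): return world(-75+130*np.cos(a),y,50+130*np.sin(a))
z_=-np.cos(TILT)*Z+np.sin(TILT)*By;Rt=np.c_[np.cross(Bx,z_),Bx,z_]
def go(P,rot=True):
    s=r.sense();C=R.from_euler('xyz',s["tcp_rot"]).as_matrix()
    d=C.T@(P-s["eef_pos"])/1000;w=R.from_matrix(C.T@Rt).as_rotvec()
    return np.round(d,4),np.round(w,3)
E
python3 - <<'E'
from h import *
P=grip(.188)
print(P,go(P-110*z_))
E
```

```text
[ 533.33928506 -340.5384979    74.29628631] (array([ 0.3672, -0.0884,  0.0722]), array([ 0.191,  0.313, -1.087]))
```

```bash
python3 -m crank '[[0.367,-0.088,0.03,0.191,0.313,-1.087,0],[0.367,-0.088,0.03,0.191,0.313,-1.087,0],[0.367,-0.088,0.03,0.191,0.313,-1.087,0],[0.367,-0.088,0.03,0.191,0.313,-1.087,0],[0.367,-0.088,0.03,0.191,0.313,-1.087,0]]' 60
python3 -c "
from h import *
print(r.sense()['qpos'],go(grip(.188)-110*z_))"
```

```text
clock: 0.7
eef_pos: [423.2, -448.3, 230.4]
tcp_rot: [-3.097, -0.232, 1.064]
contact_force: [0.2, -1.2, 0.8]
opening: 0.994
grasp_force: 0.0
[-0.91804125  0.42736098  1.58926362  0.20345488  1.26694633 -0.49136539] (array([0.0976, 0.0615, 0.0746]), array([ 0.066,  0.107, -0.371]))
```

```bash
python3 -m crank '[[0.098,0.062,0.075,0.066,0.107,-0.371,0],[0.098,0.062,0.075,0.066,0.107,-0.371,0],[0.098,0.062,0.075,0.066,0.107,-0.371,0],[0.098,0.062,0.075,0.066,0.107,-0.371,0],[0.098,0.062,0.075,0.066,0.107,-0.371,0]]'
python3 - <<'E'
from h import *
S=cams.grab_frame("scene");T=cams.grab_frame("top")
print(r.sense()['qpos'],go(grip(.188)))
cv2.imwrite("pics/c1.png",np.hstack([cv2.resize(S["image"][40:240,180:340],None,fx=2.4,fy=2.4),cv2.resize(T["image"][110:310,250:410],None,fx=2.4,fy=2.4)])[:,:,::-1])
try:
  a=blob(S,"red",(225,80,300,150));b=blob(T,"red",(340,170,385,200));print(a,b,tri(S,a[0],T,b[0]))
except Exception as e: print(e)
E
```

```text
clock: 1.2
eef_pos: [528.5, -379.0, 176.3]
tcp_rot: [-3.139, -0.348, 1.443]
contact_force: [-0.2, -0.3, 0.5]
opening: 1.002
grasp_force: 0.0
[-0.76291071  0.56825739  1.5085658   0.28828464  1.28794987 -0.74581402] (array([0.0026, 0.0005, 0.1108]), array([ 0.001,  0.002, -0.007]))
(array([258.49484536,  94.48453608]), array([254,  87,   9,  15,  97], dtype=int32)) (array([363.39175258, 183.08247423]), array([356, 180,  16,   7,  97], dtype=int32)) (array([ 533.67475734, -339.05042053,   73.75033792]), np.float64(0.2651674346717426))
```

View pics/c1.png

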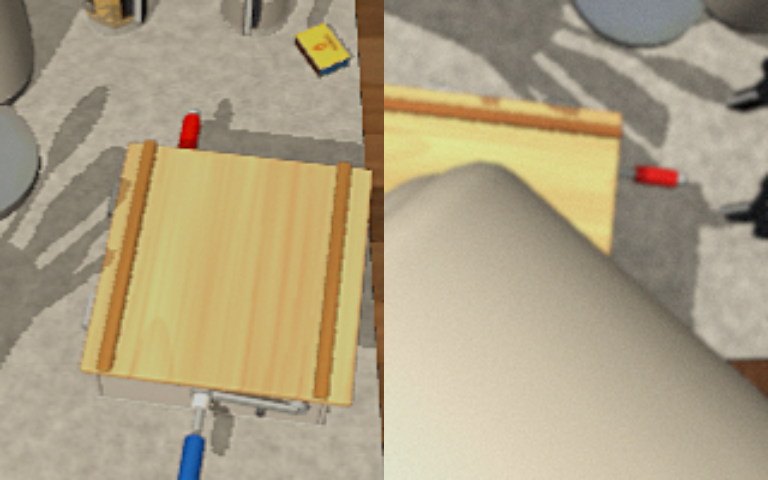

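The gripper is open above and outside the red grip and straddles it along box x. In the scene view the lid hides the grip's inner end, so I'll re-measure from its outer tip.

Run:
```python
from h import *
np.set_printoptions(precision=1,suppress=True)
S=cams.grab_frame("scene");T=cams.grab_frame("top")
def tip(f,col,win,end):
    h=cv2.cvtColor(f["image"],cv2.COLOR_RGB2HSV);H,Sa,V=[h[...,i].astype(int) for i in range(3)]
    m=(((H<8)|(H>172)) if col=="red" else abs(H-109)<12)&(Sa>150)&(V>60)
    y,x=np.nonzero(m[win[1]:win[3],win[0]:win[2]]);p=np.c_[x+win[0],y+win[1]].astype(float)
    c=p.mean(0);u=np.linalg.svd(p-c,full_matrices=False)[2][0];u*=np.sign(u@end)
    t=(p-c)@u;return c+u*(t.max()+.3),c+u*(t.min()-.3),c
for col,ws,wt,es,et in(("red",(225,80,300,150),(340,170,385,200),(0,-1),(1,0)),("blue",(245,215,275,250),(205,170,240,200),(0,1),(-1,0))):
    a=tip(S,col,ws,es);b=tip(T,col,wt,et);print(col,a,b)
    for i in(0,1):print(tri(S,a[i],T,b[i]))
    if col=="red":
        for zz in (55,65,75):
            P=plane(T,[b[2]],zz)[0]-O;print(zz,P@Bx,P@By)
```

```text
red (array([260.3,  86.5]), array([257.2, 101.7]), array([258.7,  94.4])) (array([371.6, 184.5]), array([354.4, 181.5]), array([362.9, 183. ]))
(array([ 529.6, -356.2,   79.6]), np.float64(1.250795280869743))
(array([ 536.4, -317.8,   75.8]), np.float64(0.7453098289072886))
55 57.080858359358 -160.95172952162838
65 54.77363613900374 -158.45055820524138
75 52.46641391864949 -155.94938688885438
blue (array([257.6, 240.9]), array([261.2, 220.6]), array([259.4, 231.1])) (array([214.8, 186.9]), array([231.4, 189. ]), array([223.4, 187.9]))
(array([527.4,  -1.2,  63.5]), np.float64(0.5564607334640179))
(array([521.2, -39.7,  71. ]), np.float64(0.2625016634664722))
```

```bash
python3 -m crank '[[0.003,0,0.04,0,0,0,0],[0.003,0,0.08,0,0,0,0],[0.003,0,0.11,0,0,0,0],[0.003,0,0.11,0,0,0,0],[0.003,0,0.11,0,0,0,0]]'
python3 -c "
from h import *
S=cams.grab_frame('scene');T=cams.grab_frame('top')
print(go(grip(.188)))
cv2.imwrite('pics/c2.png',np.hstack([cv2.resize(S['image'][40:200,180:340],None,fx=2.4,fy=2.4),cv2.resize(T['image'][110:270,280:440],None,fx=2.4,fy=2.4)])[:,:,::-1])"
```

```text
clock: 1.9
eef_pos: [533.3, -340.5, 75.8]
tcp_rot: [-3.141, -0.347, 1.442]
contact_force: [0.1, 0.0, 1.1]
opening: 0.998
grasp_force: 0.0
(array([-0.0002, -0.001 ,  0.0027]), array([ 0.004,  0.004, -0.006]))
```

View pics/c2.png

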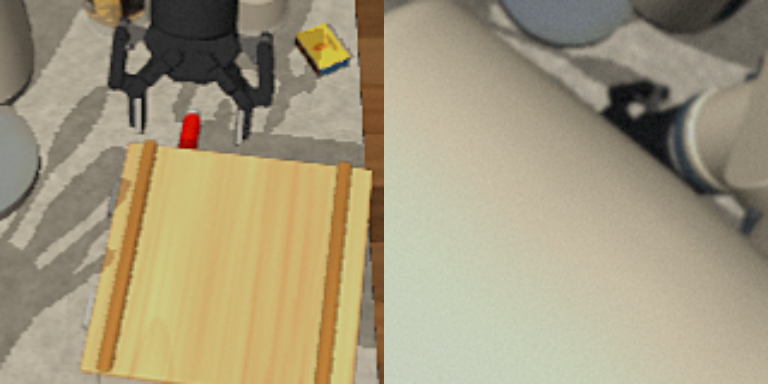

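The two fingers straddle the red grip: it lies at crop (190,130), between the finger pads at (138,115) and (242,122). Closing now.

```bash
python3 -m crank '[[0,0,0.002,0,0,0,0.5],[0,0,0.002,0,0,0,1],[0,0,0.002,0,0,0,1],[0,0,0.002,0,0,0,1],[0,0,0.002,0,0,0,1]]' 60;python3 -m crank '[[0,0,0,0,0,0,1],[0,0,0,0,0,0,1],[0,0,0,0,0,0,1]]'
python3 -c "
from h import *
print(r.sense()['contact_force'],go(grip(.188)))
for a in (.188,.35,.5,.65,.8,.95,1.1,1.25,1.4): print(a,np.round(Rt.T@(grip(a)-grip(.188))/1000,4))"
```

```text
clock: 2.5
eef_pos: [533.8, -339.1, 73.0]
tcp_rot: [-3.141, -0.347, 1.443]
contact_force: [-0.7, 1.0, -0.4]
opening: 0.191
grasp_force: 58.5
clock: 2.8
eef_pos: [533.8, -339.1, 72.9]
tcp_rot: [-3.141, -0.347, 1.443]
contact_force: [2.3, -1.5, 0.5]
opening: 0.191
grasp_force: 58.5
[ 2.3135333  -1.53550721  0.53818297] (array([-0.0009, -0.0003, -0.0018]), array([ 0.001,  0.002, -0.005]))
0.188 [0. 0. 0.]
0.35 [ 0.0069 -0.0056 -0.0191]
0.5 [ 0.013  -0.0136 -0.0357]
0.65 [ 0.0186 -0.0242 -0.0511]
0.8 [ 0.0236 -0.0371 -0.0648]
0.95 [ 0.0279 -0.0521 -0.0765]
1.1 [ 0.0313 -0.0687 -0.086 ]
1.25 [ 0.0339 -0.0867 -0.0931]
1.4 [ 0.0355 -0.1056 -0.0976]
```

```bash
python3 -m crank '[[0.0035,-0.0024,-0.0097,0,0,0,1],[0.0069,-0.0056,-0.0191,0,0,0,1],[0.0102,-0.0095,-0.0281,0,0,0,1],[0.013,-0.0136,-0.0357,0,0,0,1],[0.013,-0.0136,-0.0357,0,0,0,1]]' 80
python3 -c "
from h import *
print(r.sense()['contact_force'],go(grip(.5)))
for a in (.57,.65,.72,.8): print(a,np.round(Rt.T@(grip(a)-grip(.5))/1000,4))"
```

```text
clock: 3.3
eef_pos: [521.4, -337.7, 112.3]
tcp_rot: [3.139, -0.346, 1.443]
contact_force: [6.4, -0.7, 0.7]
opening: 0.18
grasp_force: 81.5
[ 6.36477533 -0.66086963  0.74609829] (array([-0.0013, -0.0014, -0.0005]), array([ 0.004,  0.003, -0.005]))
0.57 [ 0.0027 -0.0046 -0.0074]
0.65 [ 0.0056 -0.0106 -0.0154]
0.72 [ 0.008  -0.0164 -0.022 ]
0.8 [ 0.0106 -0.0235 -0.0291]
```

```bash
python3 -m crank '[[0.0027,-0.0046,-0.0074,0,0,0,1],[0.0056,-0.0106,-0.0154,0,0,0,1],[0.008,-0.0164,-0.022,0,0,0,1],[0.0106,-0.0235,-0.0291,0,0,0,1],[0.0106,-0.0235,-0.0291,0,0,0,1]]' 80
python3 -c "
from h import *
S=cams.grab_frame('scene')
print(r.sense()['contact_force'],go(grip(.8)))
cv2.imwrite('pics/c3.png',cv2.resize(S['image'][40:240,160:360],None,fx=2.5,fy=2.5)[:,:,::-1])
for a in (.87,.95,1.02,1.1): print(a,np.round(Rt.T@(grip(a)-grip(.8))/1000,4))"
```

```text
clock: 3.8
eef_pos: [498.8, -334.9, 144.3]
tcp_rot: [3.137, -0.346, 1.443]
contact_force: [6.8, -0.1, 8.3]
opening: 0.18
grasp_force: 82.3
[ 7.20783485e+00 -2.49056676e-03  8.51930067e+00] (array([-0.0016, -0.0024,  0.0004]), array([ 0.006,  0.003, -0.005]))
0.87 [ 0.0021 -0.0067 -0.0057]
0.95 [ 0.0043 -0.015  -0.0117]
1.02 [ 0.006  -0.0225 -0.0165]
1.1 [ 0.0077 -0.0316 -0.0212]
```

View pics/c3.png

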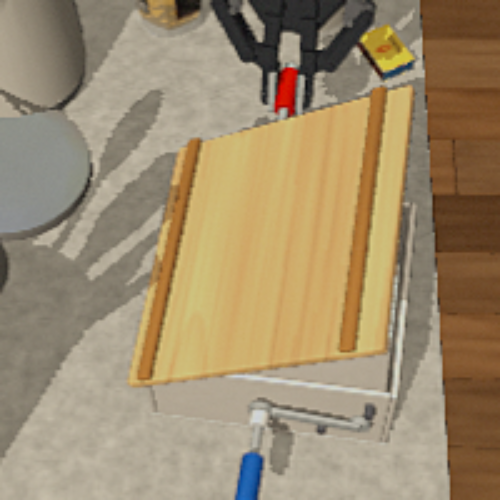

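The lid is rising with the stay. The gripper holds the red grip at crop (287,92), and the blue stay is still folded down.

```bash
python3 -m crank '[[0.0023,-0.0059,-0.0065,0,0,0,1],[0.0048,-0.014,-0.013,0,0,0,1],[0.0065,-0.0215,-0.018,0,0,0,1],[0.0082,-0.0306,-0.0228,0,0,0,1],[0.0082,-0.0306,-0.0228,0,0,0,1]]' 80
python3 -c "
from h import *
print(r.sense()['contact_force'],go(grip(1.1)))
for a in (1.18,1.25,1.33,1.4,1.44): print(a,np.round(Rt.T@(grip(a)-grip(1.1))/1000,4))"
```

```text
clock: 4.35
eef_pos: [467.5, -330.9, 168.4]
tcp_rot: [3.139, -0.346, 1.443]
contact_force: [4.2, -1.1, 10.8]
opening: 0.183
grasp_force: 82.6
[ 4.1838942  -1.1037789  10.76874436] (array([-0.0023, -0.0022,  0.0018]), array([ 0.005,  0.003, -0.005]))
1.18 [ 0.0015 -0.0094 -0.0041]
1.25 [ 0.0026 -0.018  -0.0071]
1.33 [ 0.0036 -0.028  -0.0098]
1.4 [ 0.0042 -0.0369 -0.0115]
1.44 [ 0.0045 -0.042  -0.0122]
```

```bash
python3 -m crank '[[0.002,-0.0094,-0.0056,0,0,0,1],[0.003,-0.018,-0.0091,0,0,0,1],[0.004,-0.028,-0.0118,0,0,0,1],[0.005,-0.037,-0.0135,0,0,0,1],[0.005,-0.041,-0.0138,0,0,0,1]]' 80
python3 -c "
from h import *
print(r.sense()['contact_force'],go(grip(1.4)))"
```

```text
clock: 4.85
eef_pos: [427.1, -325.8, 182.4]
tcp_rot: [3.138, -0.346, 1.443]
contact_force: [17.9, -0.1, 1.7]
opening: 0.177
grasp_force: 81.4
[17.9421668  -0.06967801  1.70318736] (array([-0.003 ,  0.0017,  0.0035]), array([ 0.006,  0.003, -0.006]))
```

```bash
python3 -m crank '[[0,-0.001,0,0,0,0,1],[0,-0.002,0,0,0,0,1],[0,-0.002,0,0,0,0,1]]'
python3 -c "
from h import *
S=cams.grab_frame('scene');T=cams.grab_frame('top')
cv2.imwrite('pics/c4.png',np.hstack([cv2.resize(S['image'][20:200,180:340],None,fx=2.4,fy=2.4),cv2.resize(T['image'][130:310,280:440],None,fx=2.4,fy=2.4)])[:,:,::-1])"
```

```text
clock: 5.15
eef_pos: [427.1, -325.8, 182.4]
tcp_rot: [3.135, -0.346, 1.443]
contact_force: [17.0, -1.5, 4.0]
opening: 0.18
grasp_force: 81.8
```

View pics/c4.png

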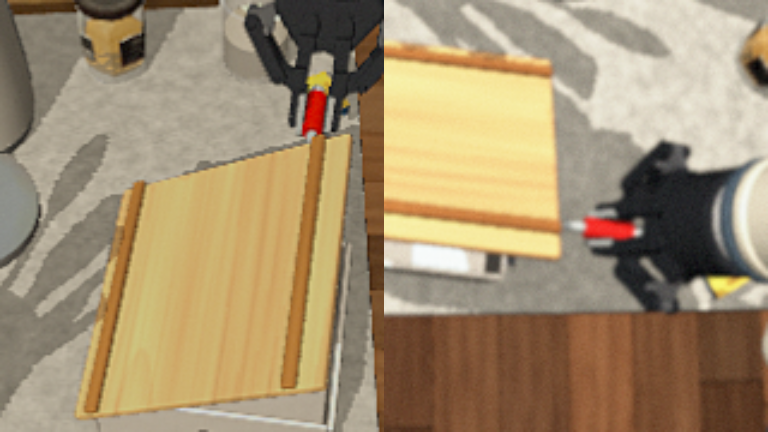

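The lid is up. The red grip at crop (315,112) in the scene view, (608,229) in the top view, no longer moves when pushed, so the stay is against its stop. I'll ease off, open and back out along the fingers.

```bash
python3 -m crank '[[0,0.003,0,0,0,0,1],[0,0.003,0,0,0,0,1],[0,0.003,0,0,0,0,1]]'; python3 -m crank '[[0,0,0,0,0,0,0.5],[0,0,0,0,0,0,0],[0,0,0,0,0,0,0],[0,0,0,0,0,0,0],[0,0,0,0,0,0,0]]'
```

```text
clock: 5.55
eef_pos: [427.9, -325.9, 182.2]
tcp_rot: [3.14, -0.346, 1.443]
contact_force: [5.2, -1.3, 9.3]
opening: 0.182
grasp_force: 82.5
clock: 6.05
eef_pos: [426.5, -325.0, 180.6]
tcp_rot: [-3.14, -0.348, 1.443]
contact_force: [0.3, -0.4, 0.4]
opening: 0.988
grasp_force: 0.0
```

```bash
python3 -m crank '[[0,0,-0.02,0,0,0,0],[0,0,-0.05,0,0,0,0],[0,0,-0.09,0,0,0,0],[0,0,-0.12,0,0,0,0],[0,0,-0.12,0,0,0,0]]'; python3 -m crank '[[-0.05,0,0,0,0,0,0],[-0.09,0,0,0,0,0,0],[-0.12,0,0,0,0,0,0],[-0.12,0,0,0,0,0,0],[-0.12,0,0,0,0,0,0]]'
python3 -c "
from h import *
S=cams.grab_frame('scene');T=cams.grab_frame('top')
print(r.sense()['contact_force'])
try:
  a=blob(S,'red',(280,40,340,110));b=blob(T,'red',(350,205,400,240));print(a,b);P=tri(S,a[0],T,b[0])[0];print(P,(P-O)@Bx,(P-O)@By)
except Exception as e: print(e)
cv2.imwrite('pics/c5.png',np.hstack([cv2.resize(S['image'][20:260,180:340],None,fx=2.4,fy=2.4),cv2.resize(T['image'][130:370,280:440],None,fx=2.4,fy=2.4)])[:,:,::-1])"
```

```text
clock: 6.55
eef_pos: [422.8, -368.1, 297.6]
tcp_rot: [3.138, -0.343, 1.444]
contact_force: [-0.4, -0.2, -0.1]
opening: 0.998
grasp_force: 0.0
clock: 7.05
eef_pos: [406.9, -477.1, 251.5]
tcp_rot: [-3.139, -0.35, 1.441]
contact_force: [-0.2, 0.1, 0.6]
opening: 0.995
grasp_force: 0.0
[-0.72712618  0.43078378 -0.39473725]
(array([310.20149254,  66.43283582]), array([306,  58,   9,  19, 134], dtype=int32)) (array([373.17142857, 225.11428571]), array([364, 221,  19,   9, 140], dtype=int32))
[ 428.64754224 -324.70855306  181.20659294] -53.131172903685254 -156.04676312151528
```

View pics/c5.png

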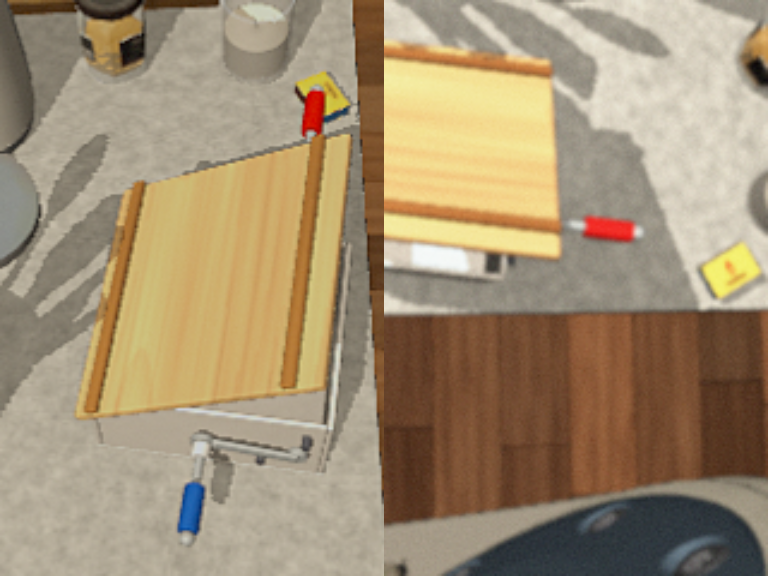

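The gripper is clear and the red grip stands at box x -53, matching the stop at 1.40 rad. The lid is held open and the blue stay is still folded at crop (190,510).

```bash
python3 -c "
from rig import sign_off
print(sign_off())"
```

```text
the job is handed in; nothing more can be done
None
```

The job is handed in at about 7 s: the long stay stands at its stop (about 1.40 rad) holding the lid open by itself, the gripper has let go and is clear, and the short blue stay is still folded down.

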